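Roll the cue extension to the strip

ROBOT

A 6-joint arm with a two-finger parallel gripper is mounted at the origin on the work surface. World frame = base frame: x ahead of the robot, y to its left, z up, the work surface at z = 0. Lengths are in mm, angles in rad, forces in N, time in s.
With the tool pointing down it reaches from about 275 to 750 mm from the base axis. Payload 10.2 kg.
Tool frame: the origin (TCP) lies on the front face of the gripper's body, between the roots of the fingers; the fingertips stand 73 mm ahead of it and the grasp point (between the pads) lies 54 mm ahead of it; z points along the fingers, y is the line along which they close (so a half turn about z gives the same grasp; the last joint's range is limited). The gripper opens to 85 mm and grips with 20 to 120 N. Pads are 22 mm wide; open, the fingers measure 114 mm over their backs; the gripper's body (76 mm by 85 mm) begins 54 mm behind the grasp point. The pads swing forward as they close: fully open they stand 13 mm farther back than shut.
Start: joints at [-1.551, 0.313, 1.498, -0, 1.331, -0.223], TCP at [126.208, -509.611, 303.894] pointing down, gripper open.
Joint ranges: [-2.94, 2.94], [-0.97, 2.17], [0.19, 2.56], [-1.23, 4.37], [0.02, 3.11], [-2.88, 2.88]. Speed limits (rad/s): [2.39, 2.39, 3.01, 3.14, 3.14, 3.14].

INTERFACE

Orientations are given as a unit quaternion [w, x, y, z].
In Python, from rig import * gives the robot as it stands.
- The arm moves only by the tool step_arm, never from a script. Its argument "plan" is a list of rows, each an object with "offset": the shift along the tool's x, y, z in cm, a list of three; "rot": the turn, a rotation vector about the tool's x, y, z in degrees, a list of three; "gripper": the finger opening in cm, from 0 to 8.54. In form: [{"offset": [x, y, z], "rot": [wx, wy, wz], "gripper": gripper}, ...]. A call has 1 to 12 rows; each row is the pose to reach, as a shift and turn from the pose commanded when the call began, along the tool's axes at that moment; what a row does not reach only later rows make up. A row lasts 1/10 s, in which the tool goes at most 50 mm and 8.59 degrees, less where a joint would pass 70% of its speed; a pose out of reach is approached as far as the arm can. A call with a gripper value outside its range is refused whole. The fingers move at their own pace and stop on an object; "squeeze" is the grip in N (left out, the last holds). Time passes only in rows, so rows that repeat a pose let the fingers close. It gives the time, the measured TCP pose, the force, the opening and the grip force at its end, in the units of the state.
- sense(): the state, without advancing time (a new reading comes with each control period).
- capture(name): name is "scene" or "top" or "wrist"; returns a dict with "color" (480x640x3 uint8, red, green, blue), "depth" (480x640 float32, mm along the optical axis (not along the pixel's ray), 0 where there is no reading), "vertical_fov" (degrees; the focal length in pixels is half the picture's height over the tangent of half this angle, whatever the lens; pixels are square), "cx", "cy" (the principal point, pixels), "k1" (the pictures are not rectified: a ray, as slopes to the right and down, at radius r is drawn at 1 + k1 r^2 times it, then the intrinsics apply), "rvec" (rotation vector, rad) and "tvec" (3), from world to camera coordinates, as OpenCV has them; the wrist camera has in their place "mount" (4x4, takes a point from camera to tool coordinates, whose origin is the TCP and whose axes are the flange's). Camera axes: x right, y down, z forward; pixel columns grow to the right and rows downward; lengths in mm; the calibration is good to about 2 mm. A picture is of the moment at which its call begins: read the wrist's pose just before it.
- finish_job(): hands the job in; it is judged then, once.
The state is a dict: "time_s": time; "joints": joint angles; "dq": joint speeds; "tau": joint torques, N m; "eef_pos": TCP position; "ee_rot": TCP orientation; "force": force on the tool from outside, world axes, zero at the start; "wrist_torque": the same for the moment, N m; "grip_width": opening from 0.0 (shut) to 1.0 (fully open); "grip_force": force on a finger pad.
Only numpy, scipy, OpenCV 4.12 (cv2) and the standard library are available. Lean on these libraries where they do the work, as an engineer would, in place of code of your own. Each camera call takes 0.05 s, during which the arm holds its last target. There are 200 camera calls.

TASK

Check the long cue extension for warp the usual way: roll it over the pool table's cloth with the fingertips, never lifting it, until it lies at rest along the middle of the white paper strip. Leave the short extension where it lies.

Things in the scene. Friction and masses are not known exactly. Their poses are not given: they have to be found in the camera images.
- long_ext_center (a point): centre of the long extension: a pale-wood cylinder 40 mm across, 160 mm long, about 150 g, one end black rubber, one brass; 20 mm above the cloth, top at 40 mm. x runs along it; y and z turn as it rolls. It starts nearly parallel to the strip, 80-130 mm to either side. Pressed on top and pushed without slip it travels half as far as the pusher; let go at 0.1 m/s it rolls on about 10 mm.
- strip: the mark: a flat white paper strip stuck on the cloth, 220 mm long, 30 mm wide, under 1 mm thick (nothing can catch on it). Origin at its centre on the cloth; x runs along its length, y across it, z up.
- short_ext_center (a point): centre of the short cue extension, which is to be left alone: the same make and 40 mm diameter but only 80 mm long, lying on the cloth on the other side of the strip, 80 to 130 mm from it. x along its length.
Things that resemble listed ones, but are neither listed nor needed, are in the scene too. Leave any purple or red look-alike of the part that bears long_ext_center alone.

How it is judged (in metres and radians):
On the way:
1. the long extension has rolled over, well past a quarter turn (angle between long_ext_center's own z axis and vertical above 1.9 rad), for 0.05 s.
At the end, for the whole second after the job is handed in: The long extension lies on the cloth at rest along the strip: its centre within 15 mm of the strip's centre line and within 50 mm of the strip's middle lengthways, its length within 14 degrees of the strip's. The short extension is within 20 mm of where it started (y of long_ext_center in the frame of strip between -0.015 and 0.015 m and x of long_ext_center in the frame of strip between -0.05 and 0.05 m and angle between the x axis of long_ext_center and the x axis of strip, either way round below 0.25 rad and height (world z) of long_ext_center below 0.025 m and linear speed of long_ext below 0.01 m/s and distance of short_ext_center from where it was at the start of the episode below 0.02 m); the robot touches nothing.
It fails at once if the long extension is lifted off the cloth (by 12 mm or more) (height (world z) of long_ext_center above 0.032 m).
It fails at once if the short extension is moved by more than 20 mm (distance of short_ext_center from where it was at the start of the episode above 0.02 m).
It also fails if it takes over 58 s, if anything falls off the work surface, if the arm or the gripper's body presses on something with over 40 N, if the wrist force passes 120 N, or if a joint passes its speed limit or range.

## Working session

There is one attempt and no reset: what is moved stays moved. The work goes in short steps, Python scripts to look and compute and a tool call to move; the robot and the scene stay as the last step left them, time stands still between calls to the robot, and variables do not carry over. Pictures are saved under pics/ and viewed, at most 10 in all, crops included, and the job is handed in when it is done.

Besides the shell and the picture viewer there is one more tool, called after ">>>" by a JSON object that holds its "method" and its "body", one argument or row to a line. step_arm: Moves the arm, as the interface text tells. Its arguments: {"type":"object","properties":{"plan":{"type":"array"},"squeeze":{"type":"number"}},"required":["plan"]}

```bash
mkdir -p pics; cat > h.py <<'E'
from rig import *
import numpy as np, cv2
def save(n,fn):
    c=capture(n); cv2.imwrite('pics/'+fn,c['color'][...,::-1]); np.save('pics/'+fn+'.npy',c,allow_pickle=True); return c
def ray(c,uv):
    uv=np.atleast_2d(np.float64(uv)); f=240/np.tan(np.radians(c['vertical_fov'])/2)
    d=np.c_[(uv[:,0]-c['cx'])/f,(uv[:,1]-c['cy'])/f]; s=d.copy()
    for _ in range(20): s=d/(1+c['k1']*(s**2).sum(1,keepdims=True))
    R=cv2.Rodrigues(np.float64(c['rvec']))[0]; o=-R.T@np.float64(c['tvec']).ravel()
    return o,np.c_[s,np.ones(len(s))]@R
def plane(c,uv,z):
    o,d=ray(c,uv); return o+d*((z-o[2])/d[:,2:])
E
python3 - <<'E'
from h import *
for n in('top','scene'):
    c=save(n,n+'0.png'); print(n,{k:v for k,v in c.items() if k not in('color','depth')})
print(sense())
E
```

```text
top {'vertical_fov': 56.17726685240135, 'cx': 324.5037349125954, 'cy': 244.17743582732842, 'k1': 0.0027599899434197707, 'rvec': array([ 2.1769645 , -2.10696003,  0.21479458]), 'tvec': array([ 20.69573136, 534.2654726 , 590.78544121])}
scene {'vertical_fov': 43.33105384458902, 'cx': 307.96051509420766, 'cy': 237.23229173209603, 'k1': -0.0825274237823403, 'rvec': array([ 1.69042773,  1.71696358, -0.80086261]), 'tvec': array([ -54.46753847, -305.26359694, 1246.83602464])}
{'time_s': 0.1, 'joints': array([-1.55144251e+00,  3.13434164e-01,  1.49836696e+00,  4.51680625e-05,
        1.33099059e+00, -2.23373206e-01]), 'dq': array([-5.67301094e-04, -3.36869899e-04, -3.88822009e-03, -8.08560490e-05,
        7.74782120e-04, -6.30480048e-04]), 'tau': array([ 2.70466116e-03, -4.12900651e+01, -2.60146576e+01, -2.65128656e-04,
        2.93164790e-03, -1.36476712e-05]), 'eef_pos': array([ 126.19107587, -509.46231813,  303.36951829]), 'ee_rot': array([-5.94177750e-04,  9.92644956e-01,  1.21060444e-01,  8.28721822e-05]), 'force': array([ 0.21970812, -0.37329508,  0.13417906]), 'wrist_torque': array([ 0.01036636,  0.04640647, -0.0458966 ]), 'grip_force': 0.0, 'grip_width': 0.9981750182238464}
```

View pics/top0.png

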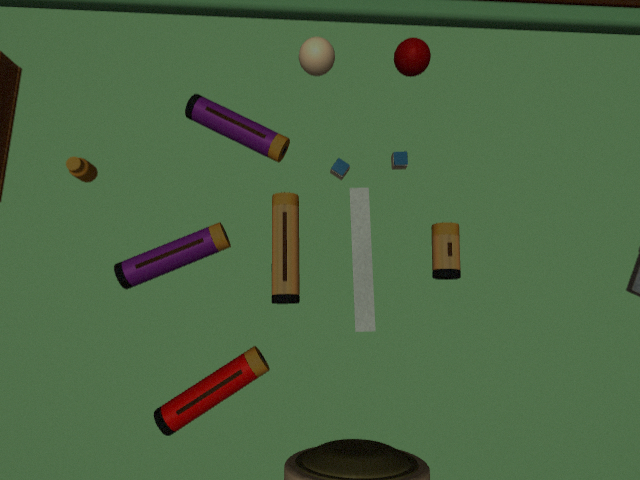

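View pics/scene0.png

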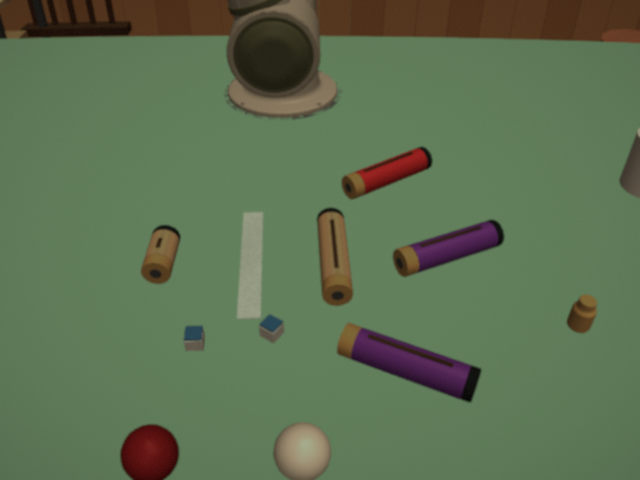

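Top view: long extension at about (286,248), strip from (360,188) to (365,331), short extension at (446,250), and a chalk cube at (340,168) near the rolling path. The scene view agrees with this layout.

```bash
cat >> h.py <<'E'
def big(m,roi):
    k=np.zeros(m.shape,np.uint8); u0,v0,u1,v1=roi; k[v0:v1,u0:u1]=m[v0:v1,u0:u1]
    k=cv2.morphologyEx(k,cv2.MORPH_CLOSE,np.ones((9,9)))
    cs=cv2.findContours(k,cv2.RETR_EXTERNAL,cv2.CHAIN_APPROX_NONE)[0]
    return max(cs,key=cv2.contourArea)
def axis(c,cn,z):
    b=cv2.boxPoints(cv2.minAreaRect(plane(c,cn[:,0],z)[:,:2].astype(np.float32)))
    if np.linalg.norm(b[0]-b[1])<np.linalg.norm(b[1]-b[2]): b=np.roll(b,-1,0)
    d=b[0]-b[1]; L=np.linalg.norm(d); d=d/L; d=d if d[0]>0 else -d
    return b.mean(0),d,L,np.linalg.norm(b[1]-b[2])
def masks(c):
    h=cv2.cvtColor(c['color'],cv2.COLOR_RGB2HSV).astype(int); H,S,V=h[...,0],h[...,1],h[...,2]
    white=((S<60)&(V>80)).astype(np.uint8)
    green=(H>45)&(H<90)&(S>60)
    return white,(~green).astype(np.uint8)
def measure(c,lroi,sroi=(345,180,385,340)):
    w,o=masks(c); S=axis(c,big(w,sroi),0); L=axis(c,big(o,lroi),20)
    r=L[0]-S[0]; n=np.array([-S[1][1],S[1][0]])
    print('strip',S); print('long',L); print('long in strip x,y',r@S[1],r@n,'ang deg',np.degrees(np.arctan2(L[1]@n,L[1]@S[1])))
    return S,L
E
python3 - <<'E'
from h import *
c=np.load('pics/top0.png.npy',allow_pickle=True).item()
S,L=measure(c,(262,184,315,312))
measure(c,(422,214,470,286))
R=cv2.Rodrigues(c['rvec'])[0]; print('cam',-R.T@c['tvec'])
s=np.load('pics/scene0.png.npy',allow_pickle=True).item()
print('scene long',axis(s,big(masks(s)[1],(312,205,356,308)),20))
q=sense()['ee_rot'];from scipy.spatial.transform import Rotation as Ro
print(Ro.from_quat(q[[1,2,3,0]]).as_matrix())
E
```

```text
strip (array([523.5315  , -20.037073], dtype=float32), array([0.9982359 , 0.05937323], dtype=float32), np.float32(220.80261), np.float32(30.619045))
long (array([533.3572  ,  95.302475], dtype=float32), array([0.99920094, 0.03996703], dtype=float32), np.float32(164.19171), np.float32(40.659317))
long in strip x,y 16.656431 114.55269 ang deg -1.1132845
strip (array([523.5315  , -20.037073], dtype=float32), array([0.9982359 , 0.05937323], dtype=float32), np.float32(220.80261), np.float32(30.619045))
long (array([ 536.00745, -142.44954], dtype=float32), array([0.99992245, 0.0124569 ], dtype=float32), np.float32(84.77843), np.float32(42.271545))
long in strip x,y 5.18592 -122.937256 ang deg -2.690091
cam [422.86465627  52.89608426 673.26282595]
scene long (array([530.38116,  97.77429], dtype=float32), array([0.9990171 , 0.04432483], dtype=float32), np.float32(197.22934), np.float32(41.18741))
[[ 9.70688724e-01  2.40340176e-01  2.06624632e-05]
 [ 2.40339979e-01 -9.70688032e-01  1.19968018e-03]
 [ 3.08388152e-04 -1.15955001e-03 -9.99999280e-01]]
```

```bash
cat >> h.py <<'E'
from scipy.spatial.transform import Rotation as Ro
def rel(p,yhead):
    "offset cm / rot deg to reach TCP p, tool down, tool y at world heading yhead (deg)"
    s=sense(); q=s['ee_rot']; R=Ro.from_quat(q[[1,2,3,0]]); a=np.radians(yhead)
    y=np.array([np.cos(a),np.sin(a),0]); z=np.array([0,0,-1.]); T=np.c_[np.cross(y,z),y,z]
    print('t',s['time_s'],'off',np.round(R.inv().apply(np.array(p)-s['eef_pos'])/10,2),'rot',np.round((R.inv()*Ro.from_matrix(T)).as_rotvec(degrees=True),2))
E
python3 -c "
from h import *
rel([533,143,150],3)"
```

```text
t 0.1 off [ 55.17 -53.54  15.42] rot [-4.000e-02 -6.000e-02 -7.909e+01]
```

>>> {"method": "step_arm", "body": {
  "plan": [
    {"offset": [55.2, -53.5, 10], "rot": [0, 0, -79], "gripper": 8.5},
    {"offset": [55.2, -53.5, 10], "rot": [0, 0, -79], "gripper": 8.5},
    {"offset": [55.2, -53.5, 10], "rot": [0, 0, -79], "gripper": 8.5},
    {"offset": [55.2, -53.5, 10], "rot": [0, 0, -79], "gripper": 8.5},
    {"offset": [55.2, -53.5, 10], "rot": [0, 0, -79], "gripper": 8.5},
    {"offset": [55.2, -53.5, 10], "rot": [0, 0, -79], "gripper": 8.5},
    {"offset": [55.2, -53.5, 10], "rot": [0, 0, -79], "gripper": 8.5},
    {"offset": [55.2, -53.5, 10], "rot": [0, 0, -79], "gripper": 8.5},
    {"offset": [55.2, -53.5, 10], "rot": [0, 0, -79], "gripper": 8.5},
    {"offset": [55.2, -53.5, 10], "rot": [0, 0, -79], "gripper": 8.5},
    {"offset": [55.2, -53.5, 10], "rot": [0, 0, -79], "gripper": 8.5},
    {"offset": [55.2, -53.5, 10], "rot": [0, 0, -79], "gripper": 8.5}
  ]
}}

```text
time_s: 1.3
eef_pos: [442.0, -2.8, 226.2]
ee_rot: [0.0, 0.689, 0.725, -0.0]
force: [0.9, -1.0, 0.2]
grip_width: 0.994
grip_force: 0.0
```

```bash
python3 -c "
from h import *
print(sense()['joints']);rel([533,143,150],3)"
```

```text
[-2.72545320e-01  2.15489663e-01  1.84432777e+00 -9.06565720e-05
  1.08170225e+00 -3.23607495e-01]
t 1.3 off [14.1   9.83  7.62] rot [ 0.    0.01 -0.07]
```

>>> {"method": "step_arm", "body": {
  "plan": [
    {"offset": [14.1, 9.8, 7.6], "rot": [0, 0, 0], "gripper": 8.5},
    {"offset": [14.1, 9.8, 7.6], "rot": [0, 0, 0], "gripper": 8.5},
    {"offset": [14.1, 9.8, 7.6], "rot": [0, 0, 0], "gripper": 8.5},
    {"offset": [14.1, 9.8, 7.6], "rot": [0, 0, 0], "gripper": 8.5},
    {"offset": [14.1, 9.8, 7.6], "rot": [0, 0, 0], "gripper": 8.5},
    {"offset": [14.1, 9.8, 7.6], "rot": [0, 0, 0], "gripper": 8.5},
    {"offset": [14.1, 9.8, 7.6], "rot": [0, 0, 0], "gripper": 8.5}
  ]
}}

```text
time_s: 2.0
eef_pos: [531.9, 140.2, 150.9]
ee_rot: [0.0, 0.689, 0.725, 0.0]
force: [-1.4, -0.5, 0.0]
grip_width: 0.997
grip_force: 0.0
```

```bash
python3 -c "
from h import *
rel([533,145,74],3); save('scene','scene1.png'); save('wrist','wrist1.png')
a=cv2.imread('pics/scene1.png');b=cv2.imread('pics/wrist1.png');cv2.imwrite('pics/both1.png',cv2.resize(np.hstack([a,b]),(800,300)))"
```

```text
t 2.0 off [0.48 0.13 7.69] rot [ 0.01  0.01 -0.13]
```

View pics/both1.png

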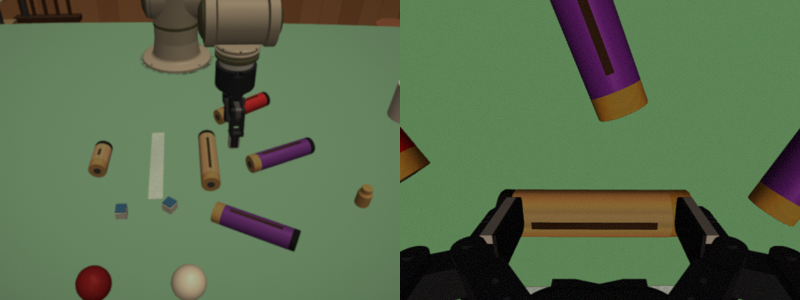

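Fingers sit over the gap between the long extension (wrist view, lower middle, about (595,212)) and the purple tip at (620,105). Descending.

>>> {"method": "step_arm", "body": {
  "plan": [
    {"offset": [0.4, 0.1, 4], "rot": [0, 0, 0], "gripper": 8.5},
    {"offset": [0.4, 0.1, 6], "rot": [0, 0, 0], "gripper": 8.5},
    {"offset": [0.4, 0.1, 7.5], "rot": [0, 0, 0], "gripper": 8.5},
    {"offset": [0.4, 0.1, 7.5], "rot": [0, 0, 0], "gripper": 8.5},
    {"offset": [0.4, 0.1, 7.5], "rot": [0, 0, 0], "gripper": 8.5}
  ]
}}

```text
time_s: 2.6
eef_pos: [533.2, 144.4, 76.4]
ee_rot: [0.0, 0.689, 0.725, 0.0]
force: [-0.3, 0.7, 0.6]
grip_width: 0.996
grip_force: 0.0
```

```bash
python3 -c "
from h import *
c=save('top','top2.png');rel([533,126,74],3); save('scene','scene2.png')
a=cv2.imread('pics/scene2.png');b=cv2.imread('pics/top2.png');cv2.imwrite('pics/both2.png',np.hstack([a[130:330,200:500],b[140:340,150:450]]))"
```

```text
t 2.65 off [-1.85 -0.13  0.27] rot [ 0.11 -0.   -0.12]
```

View pics/both2.png

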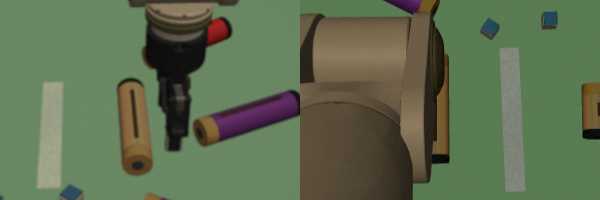

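Fingers are down just right of the long extension and clear of the purple one (scene crop (175,130)). First short push.

>>> {"method": "step_arm", "body": {
  "plan": [
    {"offset": [-0.5, 0, 0.2], "rot": [0, 0, 0], "gripper": 8.5},
    {"offset": [-1, 0, 0.2], "rot": [0, 0, 0], "gripper": 8.5},
    {"offset": [-1.4, 0, 0.2], "rot": [0, 0, 0], "gripper": 8.5},
    {"offset": [-1.7, 0, 0.2], "rot": [0, 0, 0], "gripper": 8.5},
    {"offset": [-2, 0, 0.2], "rot": [0, 0, 0], "gripper": 8.5},
    {"offset": [-2.4, 0, 0.2], "rot": [0, 0, 0], "gripper": 8.5},
    {"offset": [-2.8, 0, 0.2], "rot": [0, 0, 0], "gripper": 8.5},
    {"offset": [-3.2, 0, 0.2], "rot": [0, 0, 0], "gripper": 8.5},
    {"offset": [-3.5, 0, 0.2], "rot": [0, 0, 0], "gripper": 8.5},
    {"offset": [-3.7, 0, 0.2], "rot": [0, 0, 0], "gripper": 8.5},
    {"offset": [-3.8, 0, 0.2], "rot": [0, 0, 0], "gripper": 8.5},
    {"offset": [-3.8, 0, 0.2], "rot": [0, 0, 0], "gripper": 8.5}
  ]
}}

```text
time_s: 3.9
eef_pos: [534.8, 106.9, 73.5]
ee_rot: [0.0, 0.689, 0.725, 0.0]
force: [0.9, 0.8, -0.6]
grip_width: 0.993
grip_force: 0.0
```

```bash
python3 -c "
from h import *
c=save('top','top3.png');print(sense()['eef_pos']); save('scene','scene3.png')
a=cv2.imread('pics/scene3.png');b=cv2.imread('pics/top3.png');cv2.imwrite('pics/both3.png',cv2.resize(np.hstack([a[180:330,200:400],b[160:310,250:450]]),(800,300)))"
```

```text
[534.82145404 106.95961022  73.52886007]
```

View pics/both3.png

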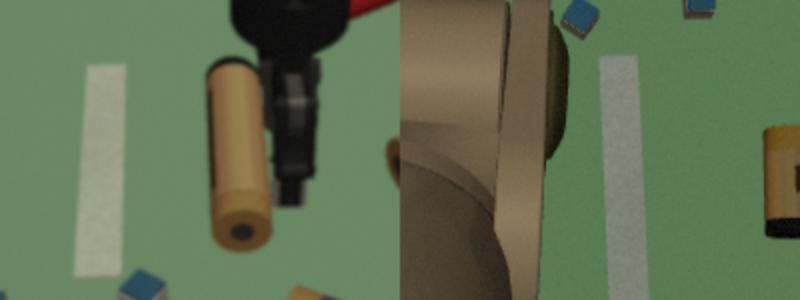

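```bash
python3 -c "
from h import *
s=np.load('pics/scene3.png.npy',allow_pickle=True).item()
print(plane(s,[[337.5,295],[321,296]],20))
rel([533,40,74],3)"
```

```text
[[611.35830746 101.34302786  20.        ]
 [613.43863182  80.44608424  20.        ]]
t 4.0 off [-6.68 -0.52 -0.05] rot [-0.   -0.   -0.08]
```

>>> {"method": "step_arm", "body": {
  "plan": [
    {"offset": [-0.4, 0, 0], "rot": [0, 0, 0], "gripper": 8.5},
    {"offset": [-0.9, 0, 0], "rot": [0, 0, 0], "gripper": 8.5},
    {"offset": [-1.5, 0, 0], "rot": [0, 0, 0], "gripper": 8.5},
    {"offset": [-2.2, 0, 0], "rot": [0, 0, 0], "gripper": 8.5},
    {"offset": [-3.0, 0, 0], "rot": [0, 0, 0], "gripper": 8.5},
    {"offset": [-3.8, 0, 0], "rot": [0, 0, 0], "gripper": 8.5},
    {"offset": [-4.6, 0, 0], "rot": [0, 0, 0], "gripper": 8.5},
    {"offset": [-5.3, 0, 0], "rot": [0, 0, 0], "gripper": 8.5},
    {"offset": [-5.9, 0, 0], "rot": [0, 0, 0], "gripper": 8.5},
    {"offset": [-6.4, 0, 0], "rot": [0, 0, 0], "gripper": 8.5},
    {"offset": [-6.8, 0, 0], "rot": [0, 0, 0], "gripper": 8.5},
    {"offset": [-7.0, 0, 0], "rot": [0, 0, 0], "gripper": 8.5}
  ]
}}

```text
time_s: 5.2
eef_pos: [538.4, 36.7, 73.5]
ee_rot: [0.0, 0.689, 0.725, 0.0]
force: [-0.4, 0.3, -0.2]
grip_width: 0.993
grip_force: 0.0
```

```bash
python3 -c "
from h import *
c=save('top','top4.png');print(sense()['eef_pos']); save('scene','scene4.png')
a=cv2.imread('pics/scene4.png');b=cv2.imread('pics/top4.png');cv2.imwrite('pics/both4.png',cv2.resize(np.hstack([a[180:330,200:400],b[160:310,280:480]]),(800,300)))"
```

```text
[538.39123374  36.61691753  73.47659152]
```

View pics/both4.png

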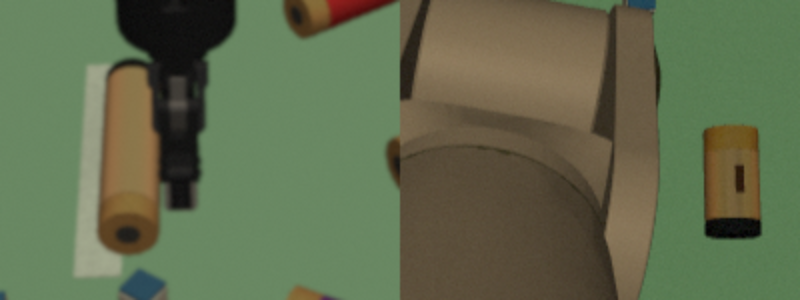

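```bash
python3 -c "
from h import *
s=capture('scene')
cv2.imwrite('pics/s5.png',s['color'][...,::-1])
g=masks(s)[1]
print([ (v,[int(i) for i in np.flatnonzero(np.diff(g[v,230:330].astype(int)))+230]) for v in (215,230,250,270,290,298)])
print(plane(s,[[337.5,295],[264,296.5]],20))
h=cv2.cvtColor(s['color'],cv2.COLOR_RGB2HSV)
print(h[298,235:300:4])
"
```

```text
[(215, [242, 303]), (230, [241, 302]), (250, [239, 297]), (270, [238, 280, 281, 298]), (290, [237, 279]), (298, [236, 278])]
[[611.35830746 101.34302786  20.        ]
 [615.49195969   8.45266695  20.        ]]
[[ 55  69 136]
 [ 38  40 164]
 [ 36  39 164]
 [ 32  43 148]
 [ 16 160  91]
 [ 16 157  91]
 [ 17  62  37]
 [ 30  30  34]
 [ 21  51  35]
 [ 16 157  91]
 [ 16 163  89]
 [ 47  74 120]
 [ 55  69 136]
 [ 55  68 135]
 [ 54  72 135]
 [ 55  69 136]
 [ 54  70 135]]
```

>>> {"method": "step_arm", "body": {
  "plan": [
    {"offset": [-0.3, 0, 0], "rot": [0, 0, 0], "gripper": 8.5},
    {"offset": [-0.6, 0, 0], "rot": [0, 0, 0], "gripper": 8.5},
    {"offset": [-0.9, 0, 0], "rot": [0, 0, 0], "gripper": 8.5},
    {"offset": [-1.2, 0, 0], "rot": [0, 0, 0], "gripper": 8.5},
    {"offset": [-1.5, 0, 0], "rot": [0, 0, 0], "gripper": 8.5},
    {"offset": [-1.7, 0, 0], "rot": [0, 0, 0], "gripper": 8.5},
    {"offset": [-1.9, 0, 0], "rot": [0, 0, 0], "gripper": 8.5},
    {"offset": [-2.0, 0, 0], "rot": [0, 0, 0], "gripper": 8.5},
    {"offset": [-2.1, 0, 0], "rot": [0, 0, 0], "gripper": 8.5},
    {"offset": [-2.1, 0, 0], "rot": [0, 0, 0], "gripper": 8.5}
  ]
}}

```text
time_s: 6.35
eef_pos: [539.4, 16.0, 73.5]
ee_rot: [-0.0, 0.689, 0.725, -0.0]
force: [-0.6, -0.3, -0.0]
grip_width: 0.995
grip_force: 0.0
```

>>> {"method": "step_arm", "body": {
  "plan": [
    {"offset": [1, 0, 0], "rot": [0, 0, 0], "gripper": 8.5},
    {"offset": [3, 0, 0], "rot": [0, 0, 0], "gripper": 8.5},
    {"offset": [4, 0, -4], "rot": [0, 0, 0], "gripper": 8.5},
    {"offset": [7, 0, -8], "rot": [0, 0, 0], "gripper": 8.5},
    {"offset": [12, 0, -12], "rot": [0, 0, 0], "gripper": 8.5},
    {"offset": [17, 0, -14], "rot": [0, 0, 0], "gripper": 8.5},
    {"offset": [22, 0, -14], "rot": [0, 0, 0], "gripper": 8.5},
    {"offset": [26, 0, -14], "rot": [0, 0, 0], "gripper": 8.5},
    {"offset": [26, 0, -14], "rot": [0, 0, 0], "gripper": 8.5},
    {"offset": [26, 0, -14], "rot": [0, 0, 0], "gripper": 8.5}
  ]
}}

```text
time_s: 7.35
eef_pos: [525.4, 277.4, 213.2]
ee_rot: [-0.0, 0.688, 0.726, -0.0]
force: [-0.0, 0.1, 0.3]
grip_width: 0.998
grip_force: 0.0
```

```bash
python3 -c "
from h import *
c=save('top','top6.png');s=save('scene','scene6.png')
S=np.load('pics/top0.png.npy',allow_pickle=True).item(); S=axis(S,big(masks(S)[0],(345,180,385,340)),0)
h=cv2.cvtColor(c['color'],cv2.COLOR_RGB2HSV).astype(int)
# wood/brass/black: exclude the white paper and the cloth
m=(((h[...,1]>90)&(h[...,0]<35))|(h[...,2]<40)).astype(np.uint8)
for roi in ((330,175,400,345),(422,214,470,286)):
    L=axis(c,big(m,roi),20); r=L[0]-S[0]; n=np.array([-S[1][1],S[1][0]]); print(L,'strip xy',r@S[1],r@n,'ang',np.degrees(np.arctan2(L[1]@n,L[1]@S[1])))
"
```

```text
(array([538.0116  , -16.708757], dtype=float32), array([0.99873036, 0.05037442], dtype=float32), np.float32(163.7754), np.float32(39.91334)) strip xy 14.652171 2.4627137 ang -0.51637334
(array([ 535.707  , -142.33405], dtype=float32), array([ 0.99993545, -0.01136578], dtype=float32), np.float32(85.072845), np.float32(40.567593)) strip xy 4.892831 -122.80413 ang -4.0550623
```

View pics/top6.png

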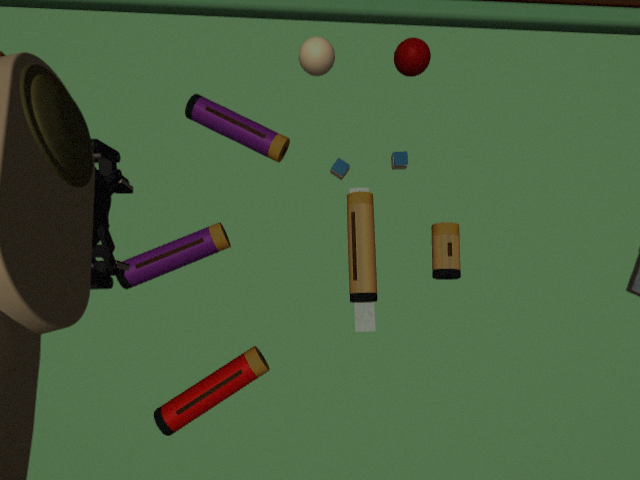

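The long extension now lies on the strip, centred at (361,246), 2.5 mm off the centre line and 15 mm off the middle lengthways. The groove is nearly back on top after almost a full turn, and the short extension at (446,250) has not moved. Handing in.

```bash
python3 -c "
from rig import *
print(finish_job())"
```

```text
the job is handed in; nothing more can be done
None
```

The long extension was rolled nearly a full turn with the fingertips, pushing from behind rather than pressing on top. It lies along the strip about 2.5 mm off the centre line, 15 mm off the middle lengthways and 0.5° off in angle; the short one is unmoved, and the job is handed in (no verdict was returned).

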